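Draw three sinkers from the chute into the pan

TASK

Pick up the little pan by its handle and, holding it under the lip of the sinker chute, gently press the paddle in with the pan's rim (never with the hand) until the gate drops, holding it there till all three sinkers have slid into the pan. Then set the pan down upright in the middle of the round cork mat with all three still in it and let go, without dropping the pan, letting a sinker fall outside it, or disturbing the jar, the spool and the can.

Things in the scene. Friction and masses are not known exactly. Their poses are not given: they have to be found in the camera images.
- dispenser: Sinker dispenser, a fixed bench stand with a narrow open steel chute. Origin on the bench straight below the chute's lip (its low open end). Own -x: out of the chute, the way the sinkers slide, roughly towards the robot; +x: into the machine. Turned up to 17 degrees either way. Posts and guide block stand 100 mm and more behind the lip, on a 12 mm high base that begins 75 mm behind it.
- lip (a point): Middle of the chute's lip, 158 mm above the bench. The chute, 32 mm wide, rises 32 degrees towards +x. A gate plate 46 mm wide across the lip, 14 mm above the chute floor, holds three sinkers in single file. Fully open, its lowest part is 115 mm above the bench. Sinkers leave at up to 0.65 m/s; 55 mm below the lip they have flown up to 45 mm out. Hold the gate open a second or two.
- guide (a point): Middle of the front of the guide block, 100 mm behind (+x of) the lip, 90 mm above the bench, on the push plunger's axis. At the plunger's front end is the paddle, an upright aluminium plate 50 mm wide, from 68 to 108 mm above the bench, facing -x. Its face is 15 to 45 mm behind the lip: how far it is screwed out differs each time and is not reported; feel for it.
- gate_shut (a point): Middle of the gate's top edge when shut: 172 mm above the bench, 5 mm in front of the lip (does not move with the gate). The paddle, pushed in along +x, yields from 2.5 N and stiffens by 250 N/m. The gate sinks 1.5 times the push: it is below the chute floor after 10 mm (5 N); hard stop at 18 mm (7 N). It springs shut when let go. Over 20 N damages it.
- pan: Loose round steel pan, one straight wooden handle, about 0.16 kg. Origin: centre of the underside, z up. Bowl 50 mm high, outside diameter 110 mm at the foot, 124 mm at the rim, wall 3 mm, floor 4 mm. Handle along the pan's own -x, to 174 mm from the centre, 16 mm wide (y), 20 mm tall (28 to 48 mm above the underside).
- pan_grip (a point): A good gripping point in the pan's handle: 110 mm from the bowl's centre along the pan's -x, 38 mm above the pan's underside, in the middle of the handle's section. Grip firmly (about 50 N): the laden bowl is front-heavy and turns in a weak grip.
- mat: A thin round cork mat fixed on the bench, diameter 160 mm, 3 mm thick; origin at the centre of its underside.
- weight0: A chunky cast sinker, 18 x 16 x 12 mm, about 30 g, dark metal with a small wire eye; number 1 of three from the gate at the start. Origin at the centre of its 18 x 16 face.
- weight1: A chunky cast sinker, 18 x 16 x 12 mm, about 30 g, dark metal with a small wire eye; number 2 of three from the gate at the start. Origin at the centre of its 18 x 16 face.
- weight2: A chunky cast sinker, 18 x 16 x 12 mm, about 30 g, dark metal with a small wire eye; number 3 of three from the gate at the start. Origin at the centre of its 18 x 16 face.
- jar: Bystander: small closed amber glass jar, diameter 48 mm, 60 mm high; origin at the centre of its underside.
- spool: Bystander: wooden thread spool standing upright, diameter 36 mm, 40 mm high; origin at the centre of its underside.
- can: Bystander: closed green can, diameter 60 mm, 80 mm high; origin at the centre of its underside.
Not all that is in view belongs to the job. What is meant by the mat is not pink or turquoise, and is the larger of those in its own colour.

How it is judged:
On the way:
1. all three sinkers are in the pan while the hand holds it clear of the bench (z of weight0 in the frame of pan between -0.002 and 0.048 m and horizontal distance between each of weight0, weight1, weight2 and pan below 0.056 m and z of weight1 in the frame of pan between -0.002 and 0.048 m and z of weight2 in the frame of pan between -0.002 and 0.048 m and height (world z) of pan above 0.015 m and contact force between the fingers and pan above 1 N), for 0.2 s.
At the end, for the whole second after the job is handed in: All three sinkers lie at rest in the pan; the pan stands upright (within 0.1 rad) on the cork mat, its centre within 30 mm of the mat's centre, at rest and released (z of weight0 in the frame of pan between -0.002 and 0.048 m and horizontal distance between each of weight0, weight1, weight2 and pan below 0.056 m and z of weight1 in the frame of pan between -0.002 and 0.048 m and z of weight2 in the frame of pan between -0.002 and 0.048 m and horizontal distance between pan and mat below 0.03 m and height (world z) of pan between 0.001 and 0.008 m and angle between pan's own z axis and vertical below 0.1 rad and linear speed of pan below 0.02 m/s and linear speed of each of weight0, weight1, weight2 below 0.03 m/s); the robot touches nothing.
It fails at once if a sinker falls outside the pan ((height (world z) of weight0 below 0.095 m and horizontal distance between weight0 and pan above 0.068 m) or (height (world z) of weight1 below 0.095 m and horizontal distance between weight1 and pan above 0.068 m) or (height (world z) of weight2 below 0.095 m and horizontal distance between weight2 and pan above 0.068 m)).
It fails at once if the pan is pressed on the dispenser with more than 20 N (contact force between pan and dispenser above 20 N).
It fails at once if the hand touches the dispenser (more than 2 N) (contact force between any of the fingers, the arm and dispenser above 2 N).
It fails at once if the pan is let go in the air (height (world z) of pan above 0.02 m and contact force between the fingers and pan below 0.05 N).
It fails at once if the jar, the spool or the can is moved by more than 20 mm (distance of any of jar, spool, can from where it was at the start of the episode above 0.02 m).
It also fails if it takes over 50 s, if anything falls off the work surface, if the arm or the gripper's body presses on something with over 40 N, if the wrist force passes 120 N, or if a joint passes its speed limit or range.

ROBOT

A 6-joint arm with a two-finger parallel gripper is mounted at the origin on the work surface. World frame = base frame: x ahead of the robot, y to its left, z up, the work surface at z = 0. Lengths are in m, angles in rad, forces in N, time in s.
With the tool pointing down it reaches from about 0.4 to 0.925 m from the base axis. Payload 12.5 kg.
Tool frame: the origin (TCP) lies midway between the tips of the shut fingers; the grasp point (between the pads) lies 19 mm behind it; z points along the fingers, y is the line along which they close (so a half turn about z gives the same grasp; the last joint's range is limited). The gripper opens to 95 mm and grips with 3 to 60 N. Pads are 20 mm wide; open, the fingers measure 119 mm over their backs; the gripper's body (75 mm by 180 mm) begins 59 mm behind the grasp point.
Start: joints at [-1.236, 0.491, 1.559, -0, 1.092, -0.106], TCP at [0.267, -0.565, 0.215] pointing down, gripper open.
Joint ranges: [-3.1, 3.1], [-0.84, 2.19], [0.05, 2.79], [-1.13, 4.28], [0.06, 2.93], [-2.69, 2.69]. Speed limits (rad/s): [2.22, 2.22, 2.79, 3.14, 3.14, 3.14].

INTERFACE

Orientations are given as a rotation vector (axis times angle).
In Python, from bench import goto, line_to, move_j, set_gripper, dwell, inverse_kinematics, get_image, camera_params, IKError, close_job, boxes_of, cut_out, place_of, get_time, get_qpos, get_qvel, get_joint_torque, get_eef_pos, get_orientation, get_force, get_ft_torque, get_gripper_width, get_grasp_force gives the robot as it stands. Calls block until the motion is done:
- goto(position, orientation): joint-space move of the TCP to a pose.
- line_to(position, attitude=None, vel=0.15): straight line of the TCP; attitude=None keeps the orientation; vel is the mean speed in m/s.
- move_j(angles): joint-space move.
- set_gripper(opening, grip_force=None): finger opening in m; grip_force is the grip in N (None keeps the last); returns when the fingers have stopped.
- dwell(seconds).
- inverse_kinematics(position, orientation): joint angles nearest the present ones, or None.
- get_image(name): name is "scene" or "side" or "wrist"; returns the picture (420x560x3 uint8, red, green, blue); there is no depth.
- camera_params(name): a dict with "intrinsics" (3x3 intrinsics, pixels), "rvec" (rotation vector, rad) and "tvec" (3), from world to camera coordinates, as OpenCV has them. Camera axes: x right, y down, z forward; pixel columns grow to the right and rows downward; lengths in m; the calibration is good to about 2 mm. A picture is of the moment at which its call begins: read the wrist's pose just before it. camera_params takes no time and is no camera call; for the wrist camera it gives the pose at the moment of the call.
A pose or a line that the arm cannot do raises IKError and nothing moves.
- close_job(): hands the job in; it is judged then, once.
Trained networks look in the newest picture that a camera, given by its name, has taken for a name from the list of things; names that differ only in an ending like _2 or _b are one class to them, and where a whole thing is asked for, a point or a joint stands for the part that bears it (a point fixed in the world has none). Each returns a list of dicts, best first, with "confidence" (0 to 1); they miss things now and then, are a little off and sometimes report something else, mostly with a low value. They report only what shows in the picture. A call takes as long as a camera call. They do not tell look-alikes from the thing itself.
- boxes_of(camera, thing): "position" ([row, column] in pixels, amid what is visible of it).
- cut_out(camera, thing): "mask" (420x560 bool, what is visible of it) and "position" ([row, column] in pixels, amid what is visible of it).
- place_of(camera, thing): "position" ([row, column] in pixels: a listed point, or the origin of a listed thing).
Readings, each from a call of its own:
- get_time(): time.
- get_qpos(): joint angles.
- get_qvel(): joint speeds.
- get_joint_torque(): joint torques, N m.
- get_eef_pos(): TCP position.
- get_orientation(): TCP orientation.
- get_force(): force on the tool from outside, world axes, zero at the start.
- get_ft_torque(): the same for the moment, N m.
- get_gripper_width(): finger opening in m.
- get_grasp_force(): force on a finger pad.
Only numpy, scipy, OpenCV 4.12 (cv2) and the standard library are available. Lean on these libraries where they do the work, as an engineer would, in place of code of your own. Each camera call takes 0.05 s, during which the arm holds its last target. There are 200 camera calls.

## Working session

There is one attempt and no reset: what is moved stays moved. The work goes in short steps, each a Python script; the robot and the scene stay as the last script left them, time stands still between calls to the robot, and variables do not carry over. Pictures are saved under pics/ and viewed, at most 10 in all, crops included, and the job is handed in when it is done.

```bash
ls; mkdir -p pics
cat > h.py <<'E'
import numpy as np, cv2
from bench import *
from scipy.spatial.transform import Rotation as R
def save(cam,fn):
    im=get_image(cam); cv2.imwrite('pics/'+fn,im[:,:,::-1]); return im
def ray(cam,px):
    p=camera_params(cam); K=np.array(p['intrinsics']); Rm=R.from_rotvec(np.ravel(p['rvec'])).as_matrix(); t=np.ravel(p['tvec'])
    d=Rm.T@np.linalg.solve(K,[px[1],px[0],1.]); return -Rm.T@t,d
def atz(cam,px,z):
    o,d=ray(cam,px); return o+d*(z-o[2])/d[2]
def proj(cam,P):
    p=camera_params(cam); q,_=cv2.projectPoints(np.array(P,float).reshape(-1,3),np.array(p['rvec'],float),np.array(p['tvec'],float),np.array(p['intrinsics'],float),None); return q[:,0,::-1]
E
python3 - <<'E'
from h import *
Z=dict(dispenser=0,lip=.158,guide=.09,gate_shut=.172,pan=0,pan_grip=.038,mat=0,jar=0,spool=0,can=0)
np.set_printoptions(precision=3,suppress=True)
ims=[save(c,c+'0.png') for c in('scene','side')]
for c in('scene','side'):
    p=camera_params(c); print(c,ray(c,[210,280]))
    for k,z in Z.items():
        print(k,[(np.round(d['position']),round(d['confidence'],2),atz(c,d['position'],z)[:2]) for d in place_of(c,k)][:4])
print(get_time())
E
```

```text
pics
scene (array([1.177, 0.148, 0.725]), array([-0.717, -0.041, -0.696]))
dispenser [(array([288., 210.]), 0.61, array([ 0.66 , -0.029]))]
lip [(array([235., 198.]), 0.77, array([ 0.659, -0.031]))]
guide [(array([306., 202.]), 0.88, array([ 0.763, -0.014]))]
gate_shut [(array([225., 203.]), 0.74, array([ 0.649, -0.02 ])), (array([248.,  99.]), 0.67, array([ 0.707, -0.19 ]))]
pan [(array([243., 100.]), 0.7, array([ 0.545, -0.298]))]
pan_grip [(array([197., 128.]), 0.56, array([ 0.432, -0.258]))]
mat [(array([246., 267.]), 0.74, array([0.543, 0.082])), (array([344., 378.]), 0.7, array([0.776, 0.298])), (array([249., 353.]), 0.59, array([0.548, 0.271])), (array([187., 294.]), 0.56, array([0.344, 0.138]))]
jar [(array([320.,  98.]), 0.67, array([ 0.743, -0.235]))]
spool [(array([313., 319.]), 0.9, array([0.713, 0.192]))]
can [(array([246., 429.]), 0.58, array([0.537, 0.44 ]))]
side (array([0.157, 0.766, 0.85 ]), array([ 0.374, -0.627, -0.684]))
dispenser []
lip [(array([159., 270.]), 0.59, array([ 0.665, -0.027]))]
guide [(array([165., 239.]), 0.69, array([ 0.777, -0.031]))]
gate_shut [(array([155., 271.]), 0.56, array([ 0.663, -0.028]))]
pan [(array([175., 344.]), 0.83, array([ 0.538, -0.266]))]
pan_grip [(array([175., 373.]), 0.88, array([ 0.444, -0.266]))]
mat [(array([259., 169.]), 0.78, array([0.767, 0.301])), (array([242., 284.]), 0.76, array([0.547, 0.088])), (array([286., 236.]), 0.71, array([0.57 , 0.275])), (array([287., 344.]), 0.66, array([0.345, 0.136]))]
jar [(array([158., 280.]), 0.71, array([ 0.756, -0.229]))]
spool [(array([241., 214.]), 0.75, array([0.709, 0.187]))]
can [(array([347., 199.]), 0.94, array([0.541, 0.451]))]
1.1
```

View pics/scene0.png

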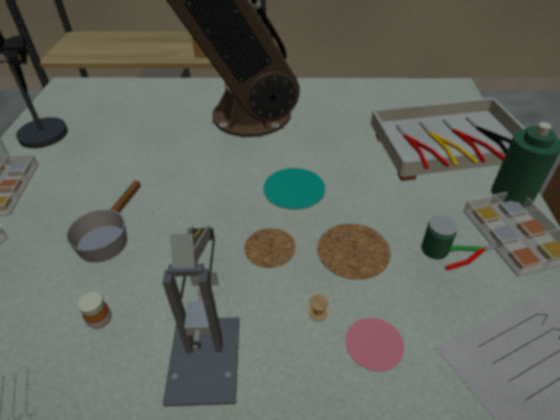

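View pics/side0.png

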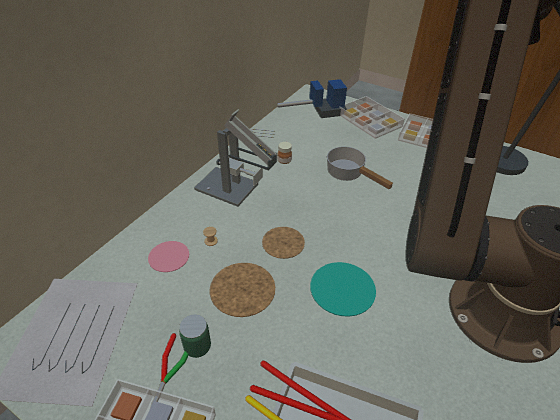

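The scene image shows the pan at about (243,100) with its handle toward the robot, the dispenser at about (235,198) to (400,200), the jar at (310,95), the spool at (308,318) and the can at (240,438).

Mat candidates in the scene image:
- turquoise (187,294)
- pink (344,378)
- small cork (246,267)
- large cork (249,353)

The large cork at (249,353) fits, being neither pink nor turquoise and the larger of the two cork ones. Next I'll fit the silhouettes and make the confirming crop.

```bash
cat > fit.py <<'E'
from h import *
from scipy.optimize import minimize
def hull(cam,P):
    m=np.zeros((420,560),np.uint8); cv2.fillConvexPoly(m,cv2.convexHull(np.round(proj(cam,P)[:,::-1]*16).astype(np.int32)),1,shift=4); return m
a=np.linspace(0,2*np.pi,40)
def circ(r,z): return np.c_[r*np.cos(a),r*np.sin(a),0*a+z]
BOX=np.array([[x,y,z] for x in(-.174,-.055) for y in(-.008,.008) for z in(.028,.048)])
def T(P,q):
    c,s=np.cos(q[2]),np.sin(q[2]); return P@np.array([[c,s,0],[-s,c,0],[0,0,1]])+[q[0],q[1],0]
def panmask(cam,q): return hull(cam,T(np.r_[circ(.055,0),circ(.062,.05)],q))|hull(cam,T(BOX,q))
def matmask(cam,q): return hull(cam,circ(.08,.003)+[q[0],q[1],0])
def cutnear(cam,thing,P):
    L=cut_out(cam,thing); px=proj(cam,P)[0]
    L=[d for d in L if np.hypot(*(np.array(d['position'])-px))<35]
    return L[0]['mask'] if L else None
def fit(f,masks,q0,step):
    def cost(q):
        return sum(1-(f(c,q)&m).sum()/(f(c,q)|m).sum() for c,m in masks.items())
    s=np.vstack([q0]+[np.array(q0)+np.eye(len(q0))[i]*step[i] for i in range(len(q0))])
    return minimize(cost,q0,method='Nelder-Mead',options=dict(initial_simplex=s,xatol=1e-4,fatol=1e-4))
E
python3 - <<'E'
from fit import *
np.set_printoptions(precision=4,suppress=True)
pm={};mm={}
for c in('scene','side'):
    m=cutnear(c,'pan',[.54,-.28,.02]); print(c,m is not None)
    if m is not None: pm[c]=m
    m=cutnear(c,'mat',[.56,.272,0])
    if m is not None: mm[c]=m; print(c,'mat area',m.sum(), matmask(c,[.558,.272]).sum())
for M in (pm,{'scene':pm.get('scene')},{'side':pm.get('side')}):
    try:
        r=fit(panmask,M,[.541,-.28,-.15],[.01,.01,.2]); print('pan',list(M),r.x,r.fun)
    except Exception as e: print(e)
for M in (mm,{'scene':mm.get('scene')},{'side':mm.get('side')}):
    try:
        r=fit(matmask,M,[.558,.272],[.01,.01]); print('mat',list(M),r.x,r.fun)
    except Exception as e: print(e)
im=cv2.imread('pics/scene0.png')
a_=cv2.resize(im[215:415,155:255],(400,800),interpolation=3)[:600] if 0 else cv2.resize(im[215:415,150:260],(330,600),interpolation=3)
b=cv2.resize(im[210:290,235:400],None,fx=2.8,fy=2.8,interpolation=3); B=np.zeros((600,b.shape[1],3),np.uint8); B[:b.shape[0]]=b
cv2.imwrite('pics/crop1.png',np.hstack([a_,B])[:,:800])
# look from the wrist
goto([.46,-.2,.36],get_orientation()); save('wrist','w1.png')
print(ray('wrist',[210,280]),get_eef_pos(),R.from_rotvec(get_orientation()).as_matrix(),get_time())
E
```

```text
scene True
scene mat area 3231 3348
side True
side mat area 2802 2843
pan ['scene', 'side'] [ 0.549  -0.2924 -0.2616] 0.09714837196337367
pan ['scene'] [ 0.5486 -0.293  -0.248 ] 0.03358088472715526
pan ['side'] [ 0.5493 -0.2921 -0.2718] 0.047945205479452024
mat ['scene', 'side'] [0.5528 0.2726] 0.07857167763370909
mat ['scene'] [0.5536 0.2703] 0.022101120193763202
mat ['side'] [0.5525 0.2748] 0.023369375653993774
(array([ 0.5255, -0.1698,  0.5294]), array([-0.2348, -0.1021, -0.9667])) [ 0.4599 -0.2008  0.3595] [[ 0.9049  0.4257 -0.0007]
 [ 0.4257 -0.9049  0.0002]
 [-0.0005 -0.0004 -1.    ]] 2.9583
```

View pics/crop1.png

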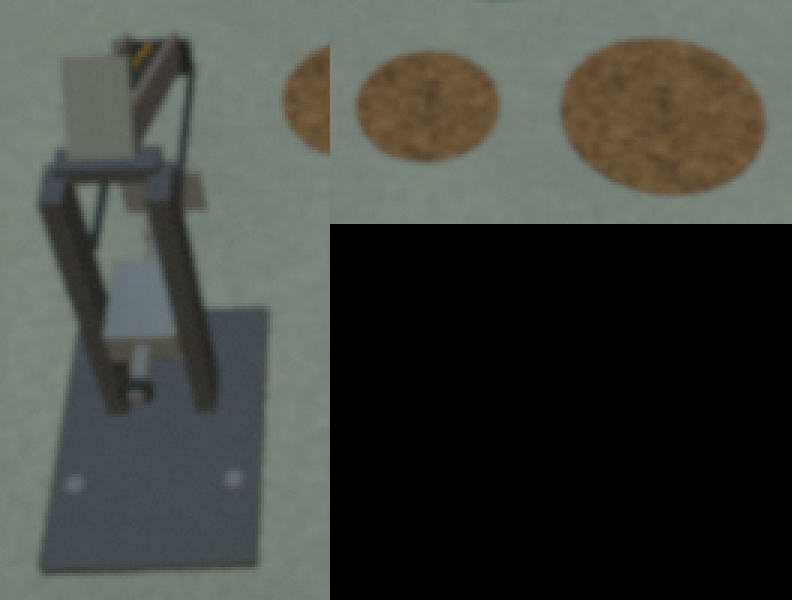

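View pics/w1.png

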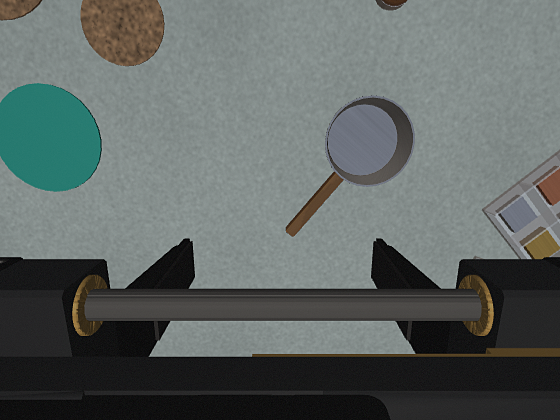

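The crop shows the larger cork mat at scene (249,353). Its area matches a 160 mm disc (3231 px against 3348 predicted), so that one is the mat. The wrist view shows the pan at (140,368) with its handle end at (230,292). Next I'll refine the pan from the wrist view and look at the dispenser from above.

Run:
```python
from fit import *
np.set_printoptions(precision=4,suppress=True)
m=cutnear('wrist','pan',[.549,-.292,.02])
if m is not None:
    r=fit(panmask,{'wrist':m},[.549,-.292,-.26],[.01,.01,.1]); print('pan wrist',r.x,r.fun)
# base corners in scene crop -> z=.012
C=[(215+r/3,150+c/3) for c,r in((268,308),(257,564),(41,570))]
P=[atz('scene',c,.012) for c in C]; print(np.array(P))
d=P[1]-P[0]; e=P[1]-P[2]; print('yaw side edge',np.arctan2(d[1],d[0]),'rear edge',np.arctan2(-e[0],e[1]),np.linalg.norm(d),np.linalg.norm(e))
Rt=R.from_matrix(np.array([[1,0,0],[0,-1,0],[0,0,-1.]])).as_rotvec()
goto([.53,-.03,.40],Rt); save('wrist','w2.png'); print(get_eef_pos(),get_time())
for k,z in dict(lip=.158,guide=.09,gate_shut=.172,dispenser=0).items():
    print(k,[(np.round(d['position']),round(d['confidence'],2),atz('wrist',d['position'],z)[:2]) for d in place_of('wrist',k)][:3])
```

```text
pan wrist [ 0.5488 -0.2916 -0.2535] 0.03484907371421164
[[ 0.736   0.0412  0.012 ]
 [ 0.8941  0.0524  0.012 ]
 [ 0.9014 -0.0647  0.012 ]]
yaw side edge 0.07031584002329075 rear edge 0.06169890285915775 0.1585331135756771 0.11730464674271052
[ 0.5298 -0.0311  0.3995] 3.85
lip [(array([ 62., 273.]), 0.6, array([ 0.6635, -0.0209]))]
guide []
gate_shut [(array([ 64., 279.]), 0.64, array([ 0.6601, -0.0272]))]
dispenser [(array([ 76., 277.]), 0.64, array([ 0.6676, -0.0229]))]
```

View pics/w2.png

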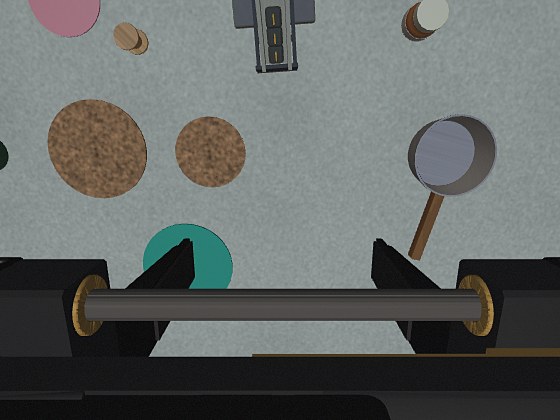

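The dispenser measurements agree: the lip is about (0.6645, −0.0225) with a yaw of about 0.067 rad. In the wrist view the gate is at (69,277) with three sinkers behind it, and the pan fit agrees across three views. Next I'll grasp the pan and lift it.

```bash
cat >> h.py <<'E'
LIP=np.array([.6645,-.0225]); PSI=.067; MAT=np.array([.553,.2725])
def ori(yaw): return (R.from_euler('z',yaw)*R.from_euler('x',np.pi)).as_rotvec()
def tcp(c,yaw,z,dx=.11): # pan centre, pan yaw, pan underside height -> TCP
    return [c[0]-dx*np.cos(yaw),c[1]-dx*np.sin(yaw),z+.019]
def atlip(u,v=0): return LIP+u*np.array([np.cos(PSI),np.sin(PSI)])+v*np.array([-np.sin(PSI),np.cos(PSI)])
E
python3 - <<'E'
from h import *
c=[.549,-.292];y=-.255
print(camera_params('wrist')['tvec'])
goto(tcp(c,y,.12),ori(y)); line_to(tcp(c,y,0.001)); print(get_eef_pos(),tcp(c,y,0.001),get_force())
set_gripper(0.0,55); print(get_gripper_width(),get_grasp_force())
f=get_force()
line_to(tcp(c,y,.06),vel=.08); print(get_force()-np.array(f),get_ft_torque(),get_gripper_width())
save('side','s2.png');save('wrist','w3.png'); print(get_time(),get_qpos())
a=cv2.imread('pics/side0.png')
im=cv2.imread('pics/side'[:5]+'s2.png') if 0 else cv2.imread('pics/s2.png')
cv2.imwrite('pics/s2c.png',np.vstack([cv2.resize(im[110:230,280:440],None,fx=2,fy=2),cv2.resize(cv2.imread('pics/w3.png'),(320,240))]))
E
```

```text
[-0.02977255  0.43597074  0.7051684 ]
[ 0.44300803 -0.26439683  0.02068225] [np.float64(0.44255703747425673), np.float64(-0.26425300505021837), 0.02] [ 0.20123924  0.58897955 -0.45025665]
0.015411949998963897 54.9892258644104
[ 1.60865916 -0.26732355 -1.94898757] [ 0.09748681  0.19772214 -0.03518947] 0.015298368369296994
8.5583 [-6.66498752e-01  5.29111005e-01  1.96077111e+00  1.52402072e-05
  6.52715228e-01  1.15930252e+00]
```

View pics/s2c.png

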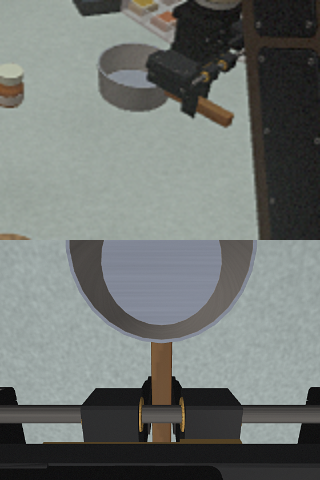

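The pan is held level, with the handle central between the pads. Next I'll check its pose in the hand, move to the lip, and feel for the paddle.

Run:
```python
from h import *
np.set_printoptions(precision=2,suppress=True)
p=np.array(get_eef_pos());y=-.255;d=np.array([np.cos(y),np.sin(y),0])
print('near rim px',proj('wrist',p+[0,0,-.019+.05]+d*.048), 'near floor', proj('wrist',p+[0,0,-.015]+d*.058))
z=.053
goto(tcp(atlip(-.11),PSI,z),ori(PSI)); dwell(.3)
f0=np.mean([get_force() for _ in range(5)],0); print('base',f0,get_eef_pos(),get_time())
ax=np.array([np.cos(PSI),np.sin(PSI),0])
u=-.065; line_to(tcp(atlip(u),PSI,z),vel=.06); dwell(.2); print(ax@(get_force()-f0),np.array(get_eef_pos())-tcp(atlip(u),PSI,z))
hit=None
while u<-.008:
    u+=.0015; line_to(tcp(atlip(u),PSI,z),vel=.02)
    f=-ax@(np.array(get_force())-f0); print(round(u,4),round(f,2),end=' | ')
    if f>1.8: hit=u;break
print('hit',hit,get_force()-f0,get_time())
np.save('f0.npy',f0)
```

```text
near rim px [[180.66 283.76]] near floor [[147.12 283.42]]
base [-0.69  1.3  -2.38] [ 0.45 -0.04  0.07] 9.7667
0.8118621035951027 [-0.  0.  0.]
-0.0635 -1.13 | -0.062 -0.34 | -0.0605 -0.85 | -0.059 -0.26 | -0.0575 -0.89 | -0.056 -0.37 | -0.0545 0.15 | -0.053 -0.71 | -0.0515 0.5 | -0.05 -0.96 | -0.0485 -0.42 | -0.047 -1.23 | -0.0455 -0.68 | -0.044 -0.32 | -0.0425 -0.44 | -0.041 -1.12 | -0.0395 -0.2 | -0.038 0.44 | -0.0365 -1.34 | -0.035 -0.68 | -0.0335 -0.56 | -0.032 -0.49 | -0.0305 -0.97 | -0.029 -0.05 | -0.0275 -0.58 | -0.026 -1.1 | -0.0245 -0.64 | -0.023 0.95 | -0.0215 1.39 | -0.02 2.0 | hit -0.019999999999999962 [-1.9  -1.62  0.26] 18.3667
```

Run:
```python
from h import *
np.set_printoptions(precision=2,suppress=True)
f0=np.load('f0.npy');z=.053;ax=np.array([np.cos(PSI),np.sin(PSI),0])
def F(): 
    v=np.mean([np.array(get_force())-f0 for _ in range(4)],0); return -ax@v,v[2]
for u in(-.015,-.012,-.010,-.0085,-.007):
    line_to(tcp(atlip(u),PSI,z),vel=.02); f=F(); print(u,np.array(f),get_time())
    if f[0]>5.6: break
dwell(1.2); print(np.array(F()),u)
save('side','s3.png'); save('wrist','w4.png'); sc=save('scene','sc3.png')
for c in('wrist','side','scene'):
    print(c,[(k,[(np.round(d['position']),round(d['confidence'],2)) for d in boxes_of(c,k)][:4]) for k in('weight0',)])
w=cv2.imread('pics/w4.png');s=cv2.imread('pics/s3.png')[90:210,190:350]
cv2.imwrite('pics/c4.png',np.hstack([cv2.resize(w,(440,330)),cv2.resize(s,(360,330),interpolation=3)[:,:]]))
print(get_time())
```

```text
-0.015 [ 2.19 -0.5 ] 18.7667
-0.012 [ 4.57 -0.45] 19.0667
-0.01 [ 4.77 -1.13] 19.3167
-0.0085 [ 4.23 -2.59] 19.5667
-0.007 [ 6.51 -2.16] 19.8167
[ 5.86 -1.81] -0.007
wrist [('weight0', [(array([135., 284.]), 0.77), (array([ 15., 286.]), 0.75), (array([106., 286.]), 0.64), (array([ 78., 279.]), 0.38)])]
side [('weight0', [(array([165., 235.]), 0.21)])]
scene [('weight0', [(array([251., 208.]), 0.62), (array([251., 355.]), 0.22)])]
21.3167
```

View pics/c4.png

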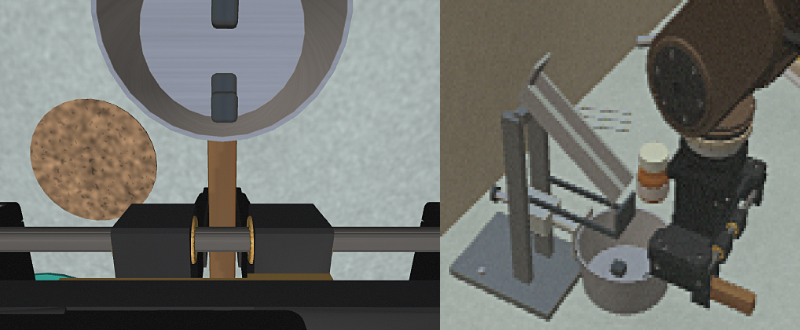

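Run:
```python
from h import *
np.set_printoptions(precision=3,suppress=True)
c=np.array([*atlip(-.007),0])
for px in((135,284),(106,286),(15,286)):
    print(px,'at floor, rel pan', atz('wrist',px,.053+.010)-c,'at lip height',atz('wrist',px,.165)-c)
print('lip px',proj('wrist',[*LIP,.158]),'gate lowered front edge',proj('wrist',[*atlip(-.005),.15]))
w=cv2.imread('pics/w4.png')[0:180,190:390]; sc=cv2.imread('pics/sc3.png')[190:290,150:260]
cv2.imwrite('pics/c5.png',np.hstack([cv2.resize(w,(400,360),interpolation=3),cv2.resize(sc,(396,360),interpolation=3)]))
```

```text
(135, 284) at floor, rel pan [-0.046 -0.003  0.063] at lip height [-0.042 -0.003  0.165]
(106, 286) at floor, rel pan [-0.032 -0.003  0.063] at lip height [-0.036 -0.003  0.165]
(15, 286) at floor, rel pan [ 0.009 -0.001  0.063] at lip height [-0.018 -0.001  0.165]
lip px [[-114.3    284.869]] gate lowered front edge [[-64.529 284.608]]
```

View pics/c5.png

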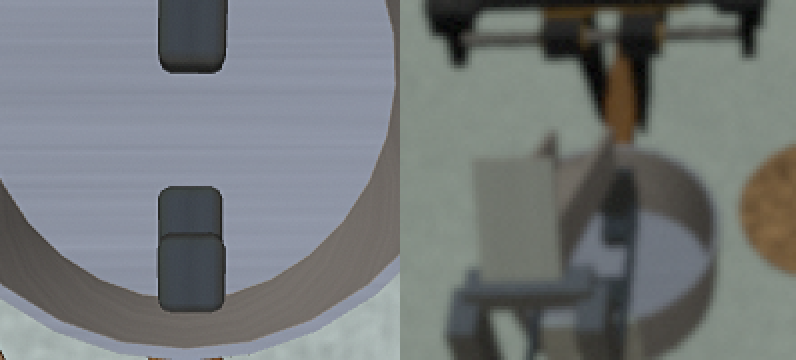

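All three sinkers are in the pan: two by the handle side and one near the centre. The lip projects well outside the wrist image, so what is visible lies on the pan floor. Next I'll back off slowly, carry the pan to the mat and lower it.

Run:
```python
from fit import *
np.set_printoptions(precision=3,suppress=True)
z=.053
line_to(tcp(atlip(-.05),PSI,z),vel=.04); line_to(tcp(atlip(-.11),PSI,z),vel=.06)
y=.3
line_to(tcp(MAT,y,.055),ori(y),vel=.09); dwell(.3); print(get_eef_pos(),get_time())
m=cutnear('wrist' ,'mat',[*MAT,0]) if 0 else None
f0=np.mean([get_force() for _ in range(6)],0)
line_to(tcp(MAT,y,.012),vel=.05)
for zz in np.arange(.009,.0025,-.001):
    line_to(tcp(MAT,y,zz),vel=.02); f=np.mean([np.array(get_force())-f0 for _ in range(4)],0); print(round(zz,4),f)
    if f[2]>4: break
print(get_time())
save('scene','sc5.png'); save('side','s5.png')
pm={c:k for c in('scene','side') if (k:=cutnear(c,'pan',[*MAT,.02])) is not None}
print(list(pm),[(c,fit(panmask,{c:k},[*MAT,y],[.01,.01,.05]).x) for c,k in pm.items()])
cv2.imwrite('pics/c6.png',np.hstack([cv2.resize(cv2.imread('pics/sc5.png')[170:310,270:450],(400,311)),cv2.resize(cv2.imread('pics/s5.png')[200:340,170:350],(400,311))]))
print(get_time())
```

```text
[0.448 0.24  0.074] 27.225
0.009 [ 1.284  0.844 -0.479]
0.008 [-0.507  1.471 -0.635]
0.007 [-0.157  0.801 -0.191]
0.006 [-0.068  1.69  -0.41 ]
0.005 [ 0.522  1.642 -0.778]
0.004 [-0.281  1.084  1.388]
0.003 [-3.154 -0.71  12.079]
30.0333
['scene', 'side'] [('scene', array([0.549, 0.271, 0.302])), ('side', array([0.554, 0.271, 0.278]))]
30.2333
```

View pics/c6.png

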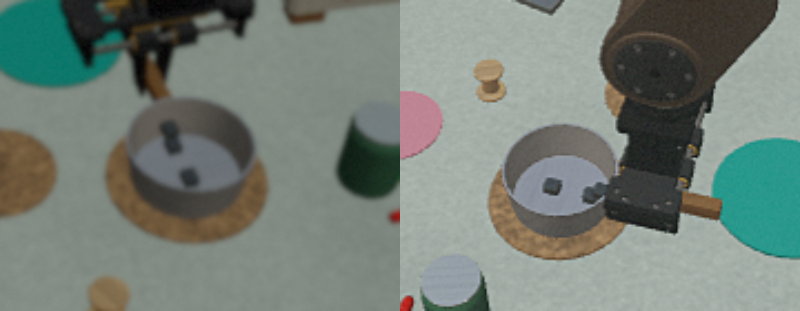

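The pan stands central on the large cork mat with all three sinkers in it. Next I'll release it, retreat, check, and hand in.

Run:
```python
from fit import *
np.set_printoptions(precision=3,suppress=True)
y=.3
line_to(tcp(MAT,y,.0042),vel=.02); set_gripper(.06); dwell(.2)
line_to(tcp(MAT,y,.15),vel=.1); dwell(.5)
print(get_gripper_width(),get_grasp_force(),get_time())
save('scene','sc7.png'); save('side','s7.png')
for c in('scene','side'):
    k=cutnear(c,'pan',[*MAT,.02])
    if k is not None: r=fit(panmask,{c:k},[*MAT,y],[.01,.01,.05]); print(c,r.x,r.fun)
    print([(np.round(d['position']),round(d['confidence'],2)) for d in boxes_of(c,'weight0')])
cv2.imwrite('pics/c7.png',np.hstack([cv2.resize(cv2.imread('pics/sc7.png')[170:310,270:450],(400,311)),cv2.resize(cv2.imread('pics/s7.png')[200:340,170:350],(400,311))]))
```

```text
0.06024403472606203 0.0 33.6917
scene [0.549 0.271 0.303] 0.09087915706289096
[(array([233., 348.]), 0.44)]
side [0.554 0.271 0.305] 0.08085106382978724
[(array([284., 241.]), 0.38)]
```

View pics/c7.png

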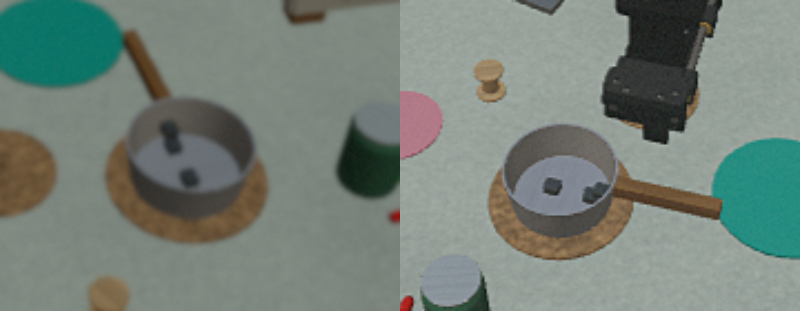

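The pan is free and upright, about 4 mm from the mat's centre, with three sinkers inside.

```bash
python3 -c "
from bench import *
print(close_job(),get_time())"
```

```text
the job is handed in; nothing more can be done
the job is handed in; nothing more can be done
```

The job is handed in at about 34 s of the 50 s allowed: the pan stands upright and released on the large cork mat, about 4 mm from its centre, with all three sinkers in it; no verdict was returned.

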